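# Angle the batten past the bench dog into the drilling jig

## Task

Push the loose batten along the bench, now at one end and now at the other as needed, to angle it past the steel bench dog and into the bay of the plywood drilling jig, until it lies flat against the back fence between the two end stops. Only push it with the fingers, keeping it down on the bench: do not lift it or tip it, do not disturb the other things lying around, and finish clear of it.

Things in the scene. Friction and masses are not known exactly. Their poses are not given: they have to be found in the camera images.
- batten: pale timber batten lying loose on the bench, 200 mm long (its own y), 28 mm wide (its own x), 30 mm high (z), 0.1 to 0.25 kg. Origin: centre of its underside. It is the same either way round. It starts on the robot's side of the jig and of the dog, lying roughly parallel to the fence.
- jig: fixed plywood jig, 36 mm high (steel bushes on the fence to 44 mm): a back fence and two end stops, 30 mm wide, enclose a floorless bay open towards the robot. Origin: bench top, middle of the fence's inner face; x into the fence, away from the robot; y along the fence; z up. Bay: x -45 to 0 mm (stops as long), y -112.5 to 112.5 mm.
- dog: steel bench dog: an upright round post fixed in the bench, 19 mm across, 45 mm high, origin at the centre of its foot. It stands 140 mm before the fence (jig x = -140 mm), in front of one end of the bay or the other (jig y = +87 or -87 mm). The mirrored place has only an empty flush hole, no obstacle.
- pencil_pot: Bystander, not to be disturbed: white ceramic pot, 68 mm across, 85 mm high, beside the jig's +y end
- wax_tin: Bystander, not to be disturbed: round aluminium tin, 60 mm across, 50 mm high, beyond the jig's -y end
- offcut: Bystander, not to be disturbed: small block of pale timber, 50 x 80 x 30 mm high, behind the jig's fence
- glue: Bystander, not to be disturbed: white glue bottle, 56 mm across, 150 mm high, at the left of the bench
- driver: Bystander, not to be disturbed: screwdriver lying at the right of the bench
- mallet: Bystander, not to be disturbed: hammer lying at the left of the bench
- tape: Bystander, not to be disturbed: black tape measure, 65 x 35 x 60 mm high, at the right of the bench
Things that resemble listed ones, but are neither listed nor needed, are in the scene too. Of the things shaped like the batten, the wooden one is meant.

How it is judged (in metres and radians):
At the end, for the whole second after the job is handed in: The batten lies still and flat on the bench inside the bay, its centre line within 5 mm of where it is when it touches the fence (14 mm before it), within 2 degrees of parallel to the fence, between the end stops (x of batten in the frame of jig between -0.019 and -0.011 m and y of batten in the frame of jig between -0.016 and 0.016 m and angle between the y axis of batten and the y axis of jig, either way round below 0.035 rad and height (world z) of batten below 0.005 m and angle between batten's own z axis and vertical below 0.05 rad and linear speed of batten below 0.01 m/s and angular speed of batten below 0.05 rad/s).
It fails at once if the batten is lifted off the bench (more than 12 mm) (height (world z) of batten above 0.012 m).
It fails at once if the batten is tipped (more than 0.2 rad) (angle between batten's own z axis and vertical above 0.2 rad).
It fails at once if a bystander is moved more than 25 mm (distance of any of pencil_pot, wax_tin, offcut, glue, driver, mallet, tape from where it was at the start of the episode above 0.025 m).
It also fails if it takes over 72 s, if anything falls off the work surface, if the arm or the gripper's body presses on something with over 40 N, if the wrist force passes 120 N, or if a joint passes its speed limit or range.

## Robot

A 6-joint arm with a two-finger parallel gripper is mounted at the origin on the work surface. World frame = base frame: x ahead of the robot, y to its left, z up, the work surface at z = 0. Lengths are in m, angles in degrees, forces in N, time in s.
With the tool pointing down it reaches from about 0.3 to 0.75 m from the base axis. Payload 8.5 kg.
Tool frame: the origin (TCP) lies between the finger pads; the fingertips stand env.finger_overhang ahead of it and the grasp point (between the pads) lies 2 mm behind it (env.finger_overhang is the distance from the TCP to the fingertips, in m); z points along the fingers, y is the line along which they close (so a half turn about z gives the same grasp; the last joint's range is limited). The gripper opens to 85 mm and grips with 20 to 120 N. Pads are 22 mm wide; open, the fingers measure 114 mm over their backs; the gripper's body (76 mm by 85 mm) begins 54 mm behind the grasp point. The pads swing forward as they close: fully open they stand 13 mm farther back than shut.
Start: joints at [-85.044, 21.807, 74.336, -0, 83.858, -12.336], TCP at [0.163, -0.525, 0.248] pointing down, gripper open.
Joint ranges: [-178.18, 178.18], [-50.72, 133.34], [12.68, 142.11], [-81.47, 261.47], [9.98, 163.14], [-165.26, 165.26]. Speed limits (degrees/s): [136.94, 136.94, 180, 180, 180, 180].

## Interface

Orientations are given as a 3x3 rotation matrix whose columns are the frame's x, y, z axes.
In Python, from rig import env gives the robot as it stands. The module is installed in compiled form; this text tells all that it offers.
- The arm moves only by the tool jog_arm, never from a script. Its arguments are lists of equal length, an entry for each row: "hand": the finger opening in m, from 0 to 0.0854; "travel": the shift along the world's x, y, z in m, a list of three; "yaw": the turn about the world's z in rad. A call has exactly 5 rows; each row shifts and turns the commanded pose from where the row before left it; what a row does not reach is not made up. A row lasts 1/8 s, in which the tool goes at most 62.5 mm and 10.7 degrees, less where a joint would pass 70% of its speed; a pose out of reach is approached as far as the arm can. A call is refused whole if a number of a shift passes 0.0625 or a number of a turn 0.188, either way. A call with a gripper value outside its range is refused whole. The fingers move at their own pace and stop on an object; "grip_force" is the grip in N (left out, the last holds). Time passes only in rows, so rows that do not move let the fingers close, or fill a call up. It gives the time, the measured TCP pose, the force, the opening and the grip force at its end, in the units of the state.
- env.observe(): the state, without advancing time (a new reading comes with each control period).
- env.get_image(name): name is "side" or "top" or "wrist"; returns the picture (400x640x3 uint8, red, green, blue); there is no depth.
- env.calibration(name): a dict with "fx", "fy", "cx", "cy" (pixels), "k1" (the pictures are not rectified: a ray, as slopes to the right and down, at radius r is drawn at 1 + k1 r^2 times it, then the intrinsics apply), "position" and "rotation" of the camera in the world; the wrist camera has in their place "hand_eye" (4x4, takes a point from camera to tool coordinates, whose origin is the TCP and whose axes are the flange's). Camera axes: x right, y down, z forward; pixel columns grow to the right and rows downward; lengths in m; the calibration is good to about 2 mm. A picture is of the moment at which its call begins: read the wrist's pose just before it. calibration takes no time and is no camera call.
- env.close_job(): hands the job in; it is judged then, once.
The state is a dict: "time_s": time; "q": joint angles; "qvel": joint speeds; "joint_efforts": joint torques, N m; "position": TCP position; "tool_rot": TCP orientation; "ft_force": force on the tool from outside, world axes, zero at the start; "wrist_torque": the same for the moment, N m; "grip_width": finger opening in m; "gripper_force": force on a finger pad.
Only numpy, scipy, OpenCV 4.12 (cv2) and the standard library are available. Lean on these libraries where they do the work, as an engineer would, in place of code of your own. Each camera call takes 0.05 s, during which the arm holds its last target. There are 200 camera calls.

## Working session

There is one attempt and no reset: what is moved stays moved. The work goes in short steps, Python scripts to look and compute and a tool call to move; the robot and the scene stay as the last step left them, time stands still between calls to the robot, and variables do not carry over. Pictures are saved under pics/ and viewed, at most 10 in all, crops included, and the job is handed in when it is done.

Besides the shell and the picture viewer there is one more tool, called as name(argument=value, ...), one argument or row to a line, values as JSON. jog_arm: Moves the arm, as the interface text tells. Its arguments: {"type":"object","properties":{"hand":{"type":"array"},"travel":{"type":"array"},"yaw":{"type":"array"},"grip_force":{"type":"number"}},"required":["hand","travel","yaw"]}

```bash
mkdir -p pics; cat > h.py <<'E'
import numpy as np, cv2
from rig import env
def px2w(name,pts,z):
    c=env.calibration(name); R=np.array(c['rotation']); p=np.array(c['position']); out=[]
    for u,v in pts:
        d=np.array([(u-c['cx'])/c['fx'],(v-c['cy'])/c['fy']]); s=d.copy()
        for _ in range(20): s=d/(1+c['k1']*(s@s))
        r=R@np.array([s[0],s[1],1]); out.append(p+r*(z-p[2])/r[2])
    return np.array(out)
def save(name,f,crop=None,k=1):
    im=env.get_image(name)[:,:,::-1]
    if crop: a,b,c,d=crop; im=im[b:d,a:c]
    cv2.imwrite('pics/'+f,cv2.resize(im,None,fx=k,fy=k,interpolation=cv2.INTER_CUBIC))
E
python3 - <<'E'
from h import *
save('top','top0.png',None,1.25); save('side','side0.png',None,1.25)
c=env.calibration('top'); print(c); print(env.finger_overhang); o=env.observe(); print(o['time_s'],o['tool_rot'],o['grip_width'])
E
```

```text
{'fx': 487.62665937572746, 'fy': 487.62665937572746, 'cx': 317.4236275070879, 'cy': 206.81887047325424, 'k1': -0.11872790348496705, 'position': array([ 0.24350027, -0.00239638,  1.54766158]), 'rotation': array([[ 0.00818726, -0.98171712,  0.19016957],
       [-0.99996533, -0.00774836,  0.0030514 ],
       [-0.00152211, -0.19018796, -0.98174652]])}
0.017
0.1 [[ 9.54796204e-01  2.97261152e-01 -1.31770152e-04]
 [ 2.97261074e-01 -9.54795390e-01  1.27176491e-03]
 [ 2.52232767e-04 -1.25344644e-03 -9.99999183e-01]] 0.08553933632755226
```

View pics/top0.png

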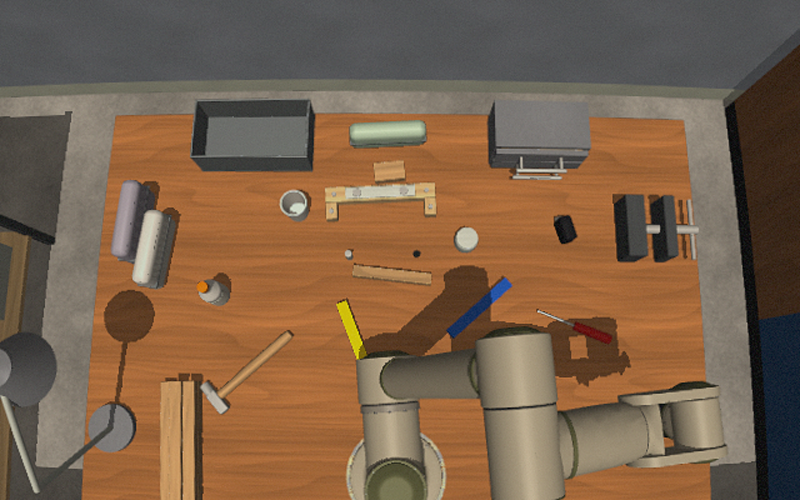

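View pics/side0.png

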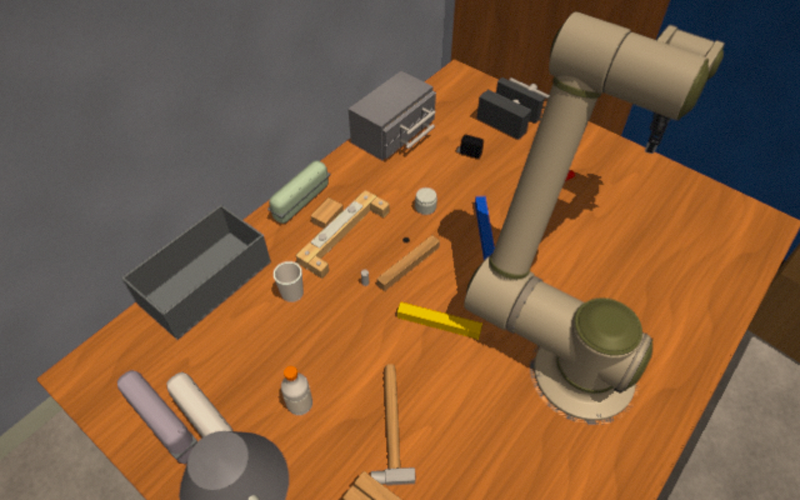

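Top view (800 px wide): there are three batten-shaped bars. They are the pale wooden one at (392,274), a yellow one at (350,328) and a blue one at (480,307). The wooden one by the jig fits. The dog is at (348,254), its empty hole at (416,254), and the jig spans (325–436, 185–218). I'll confirm in a crop.

```bash
python3 - <<'E'
from h import *
save('top','crop0.png',(250,135,360,245),5)
E
```

```text
(no output)
```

View pics/crop0.png

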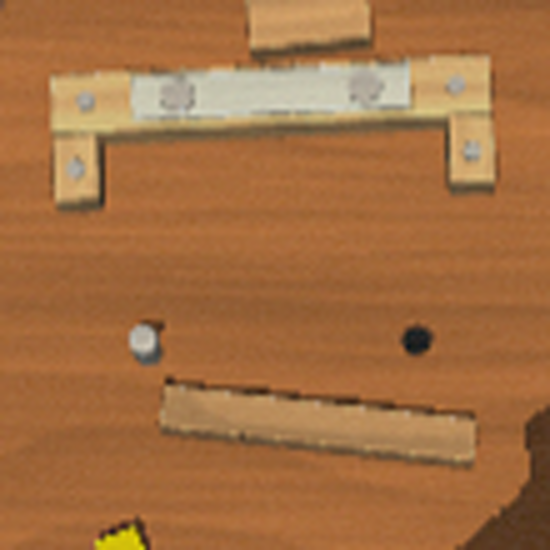

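```bash
python3 - <<'E'
from h import *
np.set_printoptions(precision=4,suppress=True)
f=lambda L:[(250+(x+.5)/5-.5,135+(y+.5)/5-.5) for x,y in L]
b=px2w('top',f([(168,383),(476,412),(473,458),(162,430)]),.03)[:,:2]
j=px2w('top',f([(98,131),(449,115),(57,203),(98,200),(450,183),(494,180),(51,76),(489,56)]),.036)[:,:2]
h=px2w('top',f([(417,340)]),0)[0,:2];d=px2w('top',f([(144,338)]),.045)[0,:2]
print(b,'\n',j,h,d)
print('len',np.linalg.norm(b[0]-b[1]),np.linalg.norm(b[3]-b[2]),'w',np.linalg.norm(b[0]-b[3]),np.linalg.norm(b[1]-b[2]))
print('bay',np.linalg.norm(j[0]-j[1]),'outer',np.linalg.norm(j[6]-j[7]),'hd',np.linalg.norm(h-d))
for n,p,q in(('dog',h,d),('in',j[1],j[0]),('out',j[7],j[6]),('stops',j[5],j[2])):
    v=q-p; print(n,np.degrees(np.arctan2(-v[0],v[1])),(p+q)/2)
v=b[0]-b[1]+b[3]-b[2];print('bat',b.mean(0),np.degrees(np.arctan2(-v[0],v[1])))
E
```

```text
[[ 0.5225  0.1106]
 [ 0.5054 -0.0844]
 [ 0.476  -0.0825]
 [ 0.4923  0.1137]] 
 [[ 0.6862  0.159 ]
 [ 0.6986 -0.0673]
 [ 0.6381  0.184 ]
 [ 0.6403  0.1577]
 [ 0.6532 -0.0678]
 [ 0.6554 -0.0961]
 [ 0.7232  0.1907]
 [ 0.7387 -0.0933]] [ 0.5576 -0.0479] [0.5484 0.1252]
len 0.19574578599029044 0.19687376593037906 w 0.03035292939127006 0.029460776312979987
bay 0.2266091973343811 outer 0.2843760649260424 hd 0.17337712201377675
dog 3.039543948762826 [0.553  0.0387]
in 3.1218768358383575 [0.6924 0.0459]
out 3.1284840429154315 [0.7309 0.0487]
stops 3.5347123083478644 [0.6468 0.044 ]
bat [0.4991 0.0144] -4.8763638834579615
```

Checks: the bar is 196 x 30 mm, the bay 227 mm and dog-to-hole 173 mm, all matching the given sizes. The jig is at (0.692, 0.046) with yaw 3.2°, and the dog is on its +y side. The batten is at (0.499, 0.014) with yaw -4.9°.

Plan:
1. Nudge the batten's left end toward -y.
2. Push it past the dog with the open hand.
3. Slide it back toward +y.
4. Push it in against the fence.

jog_arm(
  hand=[0,0,0,0,0],
  travel=[
    [0.023,0.0445,0],
    [0.023,0.0445,0],
    [0.023,0.0445,0],
    [0.023,0.0445,0],
    [0.023,0.0445,0],
  ],
  yaw=[-0.026,-0.026,-0.026,-0.026,-0.026],
  grip_force=30,
)

```text
time_s: 0.78
position: [0.2789, -0.3011, 0.2482]
tool_rot: [[0.985, 0.17, 0.0], [0.17, -0.985, 0.0], [0.0, -0.0, -1.0]]
ft_force: [1.4, -0.7, -0.7]
grip_width: 0.0001
gripper_force: 0.0
```

jog_arm(
  hand=[0,0,0,0,0],
  travel=[
    [0.023,0.0445,0],
    [0.023,0.0445,0],
    [0.023,0.0445,0],
    [0.023,0.0445,0],
    [0.023,0.0445,0],
  ],
  yaw=[-0.026,-0.026,-0.026,-0.026,-0.026],
)

```text
time_s: 1.4
position: [0.3939, -0.0785, 0.2483]
tool_rot: [[0.999, 0.041, 0.0], [0.041, -0.999, -0.0], [0.0, 0.0, -1.0]]
ft_force: [1.1, -1.4, 1.0]
grip_width: -0.0
gripper_force: 0.0
```

jog_arm(
  hand=[0,0,0,0,0],
  travel=[
    [0.023,0.0445,0],
    [0.023,0.0445,0],
    [0.023,0.0445,0],
    [0.023,0.0445,0],
    [0.023,0.0445,0],
  ],
  yaw=[-0.026,-0.026,-0.026,-0.026,-0.026],
)

```text
time_s: 2.02
position: [0.509, 0.144, 0.2481]
tool_rot: [[0.996, -0.089, -0.0], [-0.089, -0.996, -0.0], [-0.0, 0.0, -1.0]]
ft_force: [0.8, -1.7, 1.2]
grip_width: 0.0
gripper_force: 0.0
```

jog_arm(
  hand=[0,0,0,0,0],
  travel=[
    [0,0,-0.055],
    [0,0,-0.055],
    [0,0,-0.05],
    [0,0,-0.035],
    [0,0,-0.018],
  ],
  yaw=[0,0,0,0,0],
)

```text
time_s: 2.65
position: [0.5076, 0.1423, 0.0333]
tool_rot: [[0.996, -0.088, -0.003], [-0.088, -0.996, -0.0], [-0.003, 0.0, -1.0]]
ft_force: [0.3, -0.3, 0.6]
grip_width: 0.0004
gripper_force: 0.0
```

```bash
python3 - <<'E'
from h import *
save('side','side1.png',(260,150,420,270),5); o=env.observe(); print(o['position'],o['ft_force'])
E
```

```text
[0.50702442 0.1422279  0.0319382 ] [-1.5503903  -0.90596497 -1.70882413]
```

View pics/side1.png

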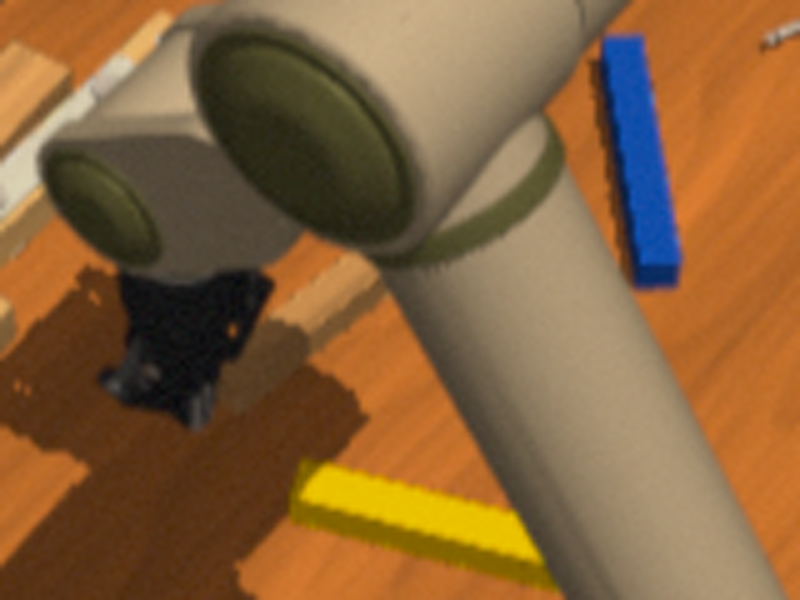

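The side crop shows the closed fingers at (170,380), down beside the batten's +y end at (250,380). They are clear of the yellow bar. Now I'll push along the batten's length.

jog_arm(
  hand=[0,0,0,0,0],
  travel=[
    [0,-0.006,0],
    [-0.0005,-0.007,0],
    [-0.0005,-0.007,0],
    [-0.001,-0.007,0],
    [-0.001,-0.007,0],
  ],
  yaw=[0,0,0,0,0],
)

```text
time_s: 3.32
position: [0.5059, 0.1082, 0.036]
tool_rot: [[0.996, -0.088, 0.002], [-0.088, -0.996, 0.001], [0.002, -0.001, -1.0]]
ft_force: [0.6, 5.1, 6.1]
grip_width: 0.0001
gripper_force: 3.4
```

jog_arm(
  hand=[0,0,0,0,0],
  travel=[
    [0,-0.003,0],
    [0,0,0],
    [0,0.01,0],
    [0,0.005,0.05],
    [0,0,0.06],
  ],
  yaw=[0,0,0,0,0],
)

```text
time_s: 3.95
position: [0.5046, 0.1209, 0.1457]
tool_rot: [[0.996, -0.087, -0.004], [-0.087, -0.996, -0.0], [-0.004, 0.001, -1.0]]
ft_force: [0.6, -0.1, 0.9]
grip_width: -0.0001
gripper_force: 0.0
```

jog_arm(
  hand=[0.0854,0.0854,0.0854,0.0854,0.0854],
  travel=[
    [-0.06,-0.045,0],
    [-0.06,-0.045,0],
    [-0.03,-0.045,0],
    [0,-0.02,0],
    [0,0,0],
  ],
  yaw=[0.05,0.05,0.041,0,0],
)

```text
time_s: 4.58
position: [0.3754, -0.0203, 0.1454]
tool_rot: [[0.999, 0.05, -0.0], [0.05, -0.999, -0.0], [-0.0, 0.0, -1.0]]
ft_force: [0.1, 0.6, -0.1]
grip_width: 0.0854
gripper_force: 0.0
```

```bash
python3 - <<'E'
from h import *
save('top','top1.png',(250,135,360,245),5); o=env.observe(); print(o['position'],o['tool_rot'][:2,1])
E
```

```text
[ 0.37542637 -0.01956542  0.14528364] [ 0.05161387 -0.99866711]
```

View pics/top1.png

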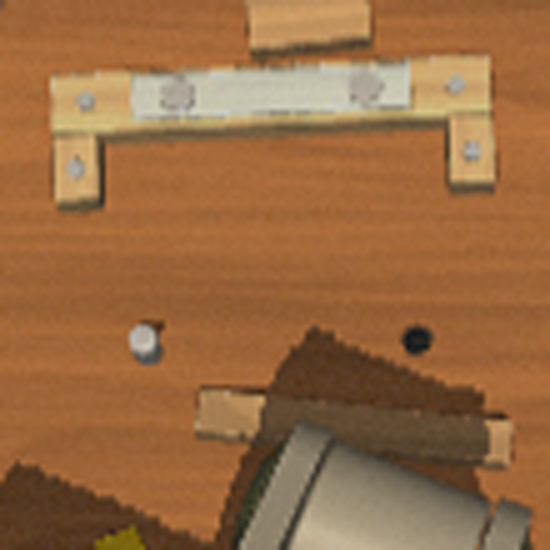

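Batten moved 22 mm. Its +y end is now at crop (200,412), about 22 mm clear of the dog line.

jog_arm(
  hand=[0.0854,0.0854,0.0854,0.0854,0.0854],
  travel=[
    [0.025,0.009,0],
    [0,0,-0.055],
    [0,0,-0.045],
    [0,0,-0.023],
    [0,0,0],
  ],
  yaw=[0,0,0,0,0],
)

```text
time_s: 5.25
position: [0.3998, -0.0094, 0.0212]
tool_rot: [[0.999, 0.054, -0.004], [0.054, -0.999, 0.001], [-0.004, -0.001, -1.0]]
ft_force: [-0.2, -0.1, 0.9]
grip_width: 0.0851
gripper_force: 0.0
```

```bash
python3 - <<'E'
from h import *
save('wrist','w1.png'); o=env.observe(); print(o['position'],o['ft_force'],env.finger_overhang)
E
```

```text
[ 0.40044129 -0.0097758   0.02217698] [ 0.94052976 -0.51467146  0.43267468] 0.017
```

View pics/w1.png

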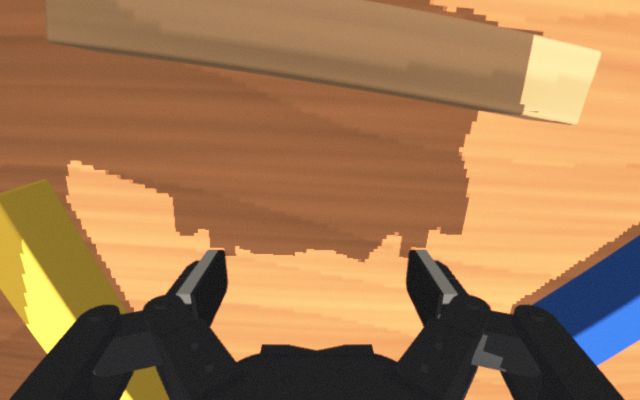

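Wrist view: the batten is ahead of the open fingers, with its near edge running from (50,40) to (575,123). The yellow and blue bars are on either side and clear. I'll lower a little while watching the force.

jog_arm(
  hand=[0.0854,0.0854,0.0854,0.0854,0.0854],
  travel=[
    [0,0,-0.002],
    [0,0,-0.002],
    [0,0,-0.002],
    [0,0,-0.001],
    [0,0,0],
  ],
  yaw=[0,0,0,0,0],
)

```text
time_s: 5.92
position: [0.4005, -0.0107, 0.0153]
tool_rot: [[0.999, 0.053, 0.0], [0.053, -0.999, 0.0], [0.0, -0.0, -1.0]]
ft_force: [0.1, 0.1, -0.0]
grip_width: 0.0854
gripper_force: 0.0
```

jog_arm(
  hand=[0.0854,0.0854,0.0854,0.0854,0.0854],
  travel=[
    [0.025,0.001,0],
    [0.02,0.001,0],
    [0.01,0.0005,0],
    [0.01,0.0005,0],
    [0.01,0.0005,0],
  ],
  yaw=[0,0,0,0,0],
)

```text
time_s: 6.55
position: [0.4754, -0.007, 0.0152]
tool_rot: [[0.999, 0.053, -0.001], [0.053, -0.999, 0.0], [-0.001, -0.0, -1.0]]
ft_force: [-1.5, -1.0, 0.3]
grip_width: 0.0854
gripper_force: 0.4
```

jog_arm(
  hand=[0.0854,0.0854,0.0854,0.0854,0.0854],
  travel=[
    [0.01,0.0005,0],
    [0.01,0.0005,0],
    [0.01,0.0005,0],
    [0.01,0.0005,0],
    [0.01,0.0005,0],
  ],
  yaw=[0,0,0,0,0],
)

```text
time_s: 7.18
position: [0.5261, -0.0046, 0.0153]
tool_rot: [[0.999, 0.053, -0.0], [0.053, -0.999, 0.0], [-0.0, -0.0, -1.0]]
ft_force: [-1.1, -0.1, -0.4]
grip_width: 0.0853
gripper_force: 0.5
```

```bash
python3 - <<'E'
from h import *
save('top','top2.png',(250,135,400,245),5); o=env.observe(); print(o['position'],o['ft_force'])
E
```

```text
[ 0.52741875 -0.00472132  0.0154159 ] [ 0.59954361 -0.56899033 -0.09001035]
```

View pics/top2.png

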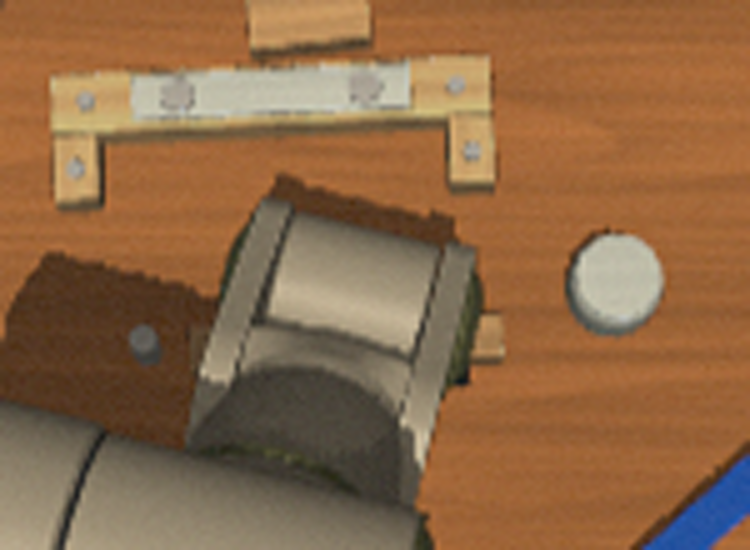

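The batten is now square to the jig and passing right of the dog. Its left end is at x≈190 px and the dog edge at ≈160. The tin is at (616,283). I'll push on to jig x ≈ -75 mm, where there's more room between the batten and the tin.

jog_arm(
  hand=[0.0854,0.0854,0.0854,0.0854,0.0854],
  travel=[
    [0.01,0.0005,0],
    [0.01,0.0005,0],
    [0.01,0.0005,0],
    [0.01,0.0005,0],
    [0.01,0.0005,0],
  ],
  yaw=[0,0,0,0,0],
)

```text
time_s: 7.85
position: [0.5762, -0.0021, 0.0153]
tool_rot: [[0.999, 0.053, -0.0], [0.053, -0.999, 0.0], [-0.0, -0.0, -1.0]]
ft_force: [-0.8, 0.2, 0.4]
grip_width: 0.0856
gripper_force: 0.5
```

jog_arm(
  hand=[0.0854,0.0854,0.0854,0.0854,0.0854],
  travel=[
    [0.01,0.0005,0],
    [0.006,0.0005,0],
    [0,0,0],
    [-0.02,0,0],
    [-0.01,0,0.05],
  ],
  yaw=[0,0,0,0,0],
)

```text
time_s: 8.48
position: [0.559, -0.0008, 0.0632]
tool_rot: [[0.999, 0.053, -0.007], [0.053, -0.999, 0.002], [-0.007, -0.002, -1.0]]
ft_force: [0.1, -0.9, 1.5]
grip_width: 0.0855
gripper_force: 0.0
```

jog_arm(
  hand=[0,0,0,0,0],
  travel=[
    [-0.03,-0.01,0.06],
    [-0.05,0,0.02],
    [-0.05,0,0],
    [-0.04,0,0],
    [0,0,0],
  ],
  yaw=[0,0,0,0,0],
)

```text
time_s: 9.1
position: [0.3916, -0.0099, 0.1409]
tool_rot: [[0.999, 0.052, -0.001], [0.052, -0.999, 0.0], [-0.001, -0.0, -1.0]]
ft_force: [0.4, -0.1, 0.7]
grip_width: -0.0001
gripper_force: 0.0
```

```bash
python3 - <<'E'
from h import *
save('top','top3.png',(250,135,400,245),5); o=env.observe(); print(o['position'],o['ft_force'])
E
```

```text
[ 0.39340809 -0.01038093  0.14111459] [ 0.54090909 -0.34985062  0.2861806 ]
```

View pics/top3.png

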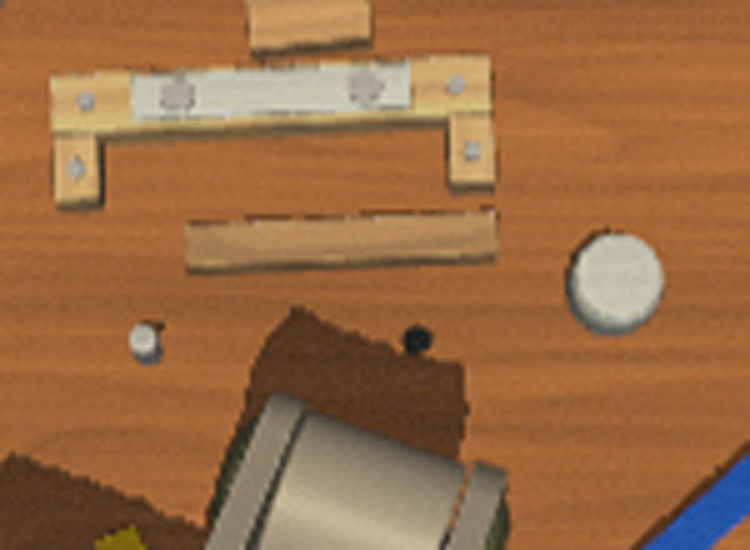

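The batten is past the dog and parallel to the fence: crop corners (186,224), (495,211), (496,258), (187,270). It sits about 38 mm too far right. The tin is at (616,283).

```bash
python3 - <<'E'
from h import *
np.set_printoptions(precision=4,suppress=True)
f=lambda L:[(250+(x+.5)/5-.5,135+(y+.5)/5-.5) for x,y in L]
b=px2w('top',f([(186,224),(495,211),(496,258),(187,270)]),.03)[:,:2]
t=px2w('top',f([(618,280)]),.05)[:,:2]
O=np.array([.6924,.0459]);a=np.radians(3.2);R=np.array([[np.cos(a),-np.sin(a)],[np.sin(a),np.cos(a)]])
J=lambda p:(p-O)@R
print(J(b),J(b.mean(0)),J(t),t)
for p in([-.08,-.168],[-.076,-.12]):print(O+R@p)
E
```

```text
[[-0.0629  0.059 ]
 [-0.0638 -0.1395]
 [-0.0948 -0.1383]
 [-0.0932  0.0594]] [-0.0787 -0.0399] [[-0.1174 -0.2129]] [[ 0.5871 -0.1732]]
[ 0.6219 -0.1263]
[ 0.6232 -0.0782]
```

jog_arm(
  hand=[0,0,0,0,0],
  travel=[
    [0.046,-0.0222,0],
    [0.046,-0.0222,0],
    [0.046,-0.0222,0],
    [0.046,-0.0222,0],
    [0.0455,-0.0222,0],
  ],
  yaw=[0,0,0,0,0],
)

```text
time_s: 9.78
position: [0.6257, -0.1222, 0.1402]
tool_rot: [[0.999, 0.053, 0.001], [0.053, -0.999, -0.0], [0.001, 0.0, -1.0]]
ft_force: [-0.6, -0.2, 0.6]
grip_width: -0.0004
gripper_force: 0.0
```

jog_arm(
  hand=[0,0,0,0,0],
  travel=[
    [0,0,0],
    [0,0,-0.05],
    [0,0,-0.04],
    [0,0,-0.024],
    [0,0,0],
  ],
  yaw=[0,0,0,0,0],
)

```text
time_s: 10.4
position: [0.6225, -0.1207, 0.0249]
tool_rot: [[0.999, 0.053, -0.003], [0.053, -0.999, 0.001], [-0.003, -0.002, -1.0]]
ft_force: [0.1, 0.1, 0.7]
grip_width: -0.0
gripper_force: 0.0
```

jog_arm(
  hand=[0,0,0,0,0],
  travel=[
    [-0.0004,0.008,0],
    [-0.0004,0.007,0],
    [-0.0004,0.007,0],
    [-0.0004,0.007,0],
    [-0.0004,0.007,0],
  ],
  yaw=[0,0,0,0,0],
)

```text
time_s: 11.02
position: [0.6214, -0.0849, 0.0269]
tool_rot: [[0.999, 0.053, 0.001], [0.053, -0.999, -0.0], [0.001, 0.0, -1.0]]
ft_force: [0.5, -1.3, 1.5]
grip_width: -0.0001
gripper_force: 1.1
```

jog_arm(
  hand=[0,0,0,0,0],
  travel=[
    [-0.0004,0.007,0],
    [-0.0004,0.006,0],
    [0,0,0],
    [0,-0.012,0],
    [0,-0.003,0.05],
  ],
  yaw=[0,0,0,0,0],
)

```text
time_s: 11.65
position: [0.6188, -0.0881, 0.0737]
tool_rot: [[0.999, 0.052, -0.008], [0.052, -0.999, 0.003], [-0.008, -0.003, -1.0]]
ft_force: [0.1, -0.6, -0.2]
grip_width: -0.0001
gripper_force: 0.0
```

jog_arm(
  hand=[0.0854,0.0854,0.0854,0.0854,0.0854],
  travel=[
    [-0.02,0,0.06],
    [-0.06,0.0285,0],
    [-0.06,0.0285,0],
    [-0.06,0.0285,0],
    [-0.028,0.028,0],
  ],
  yaw=[0,0,0,0,0],
)

```text
time_s: 12.28
position: [0.4008, 0.0214, 0.1359]
tool_rot: [[0.999, 0.051, -0.001], [0.051, -0.999, 0.0], [-0.001, -0.0, -1.0]]
ft_force: [0.4, -0.1, 0.3]
grip_width: 0.0852
gripper_force: 0.0
```

```bash
python3 - <<'E'
from h import *
save('top','top4.png',(250,135,400,245),5); o=env.observe(); print(o['position'],o['ft_force'])
E
```

```text
[0.39787263 0.02397493 0.13567751] [-4.29900149  3.58127609 -0.05791454]
```

View pics/top4.png

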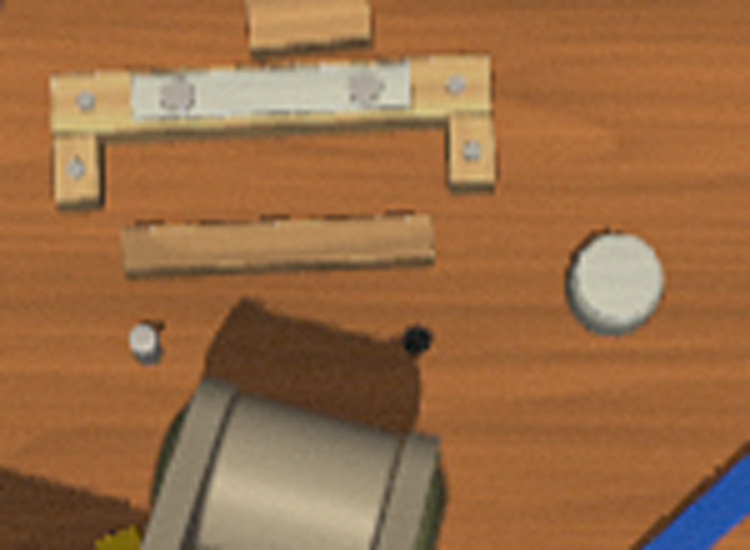

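The batten is now opposite the bay. Its ends are at x=122 and 434, between the stop faces at 99 and 449, and it is parallel to the fence. Now the final push with the open hand.

jog_arm(
  hand=[0.0854,0.0854,0.0854,0.0854,0.0854],
  travel=[
    [0.055,0.004,0],
    [0.055,0.004,0],
    [0.05,0.0025,-0.02],
    [0,0,-0.06],
    [0,0,-0.025],
  ],
  yaw=[0,0,0,0,0],
)

```text
time_s: 12.95
position: [0.5626, 0.031, 0.0276]
tool_rot: [[0.999, 0.052, -0.005], [0.052, -0.999, 0.001], [-0.005, -0.001, -1.0]]
ft_force: [0.3, 0.0, -0.6]
grip_width: 0.0851
gripper_force: 0.0
```

jog_arm(
  hand=[0.0854,0.0854,0.0854,0.0854,0.0854],
  travel=[
    [0,0,-0.01],
    [0,0,-0.005],
    [0,0,0],
    [0.01,0.0006,0],
    [0.01,0.0006,0],
  ],
  yaw=[0,0,0,0,0],
)

```text
time_s: 13.58
position: [0.5846, 0.0328, 0.0167]
tool_rot: [[0.999, 0.053, 0.002], [0.053, -0.999, -0.0], [0.002, 0.0, -1.0]]
ft_force: [-0.1, -0.4, -1.1]
grip_width: 0.0853
gripper_force: 0.0
```

jog_arm(
  hand=[0.0854,0.0854,0.0854,0.0854,0.0854],
  travel=[
    [0.009,0.0005,0],
    [0.009,0.0005,0],
    [0.009,0.0005,0],
    [0.009,0.0005,0],
    [0.009,0.0005,0],
  ],
  yaw=[0,0,0,0,0],
)

```text
time_s: 14.2
position: [0.6289, 0.0354, 0.0159]
tool_rot: [[0.999, 0.053, -0.0], [0.053, -0.999, 0.0], [-0.0, -0.0, -1.0]]
ft_force: [-2.4, 0.2, 2.0]
grip_width: 0.0855
gripper_force: 1.0
```

jog_arm(
  hand=[0.0854,0.0854,0.0854,0.0854,0.0854],
  travel=[
    [0.006,0.0003,0],
    [0.006,0.0003,0],
    [0.004,0.0003,0],
    [0.003,0,0],
    [0.002,0,0],
  ],
  yaw=[0,0,0,0,0],
)

```text
time_s: 14.82
position: [0.6495, 0.0362, 0.0158]
tool_rot: [[0.999, 0.053, -0.0], [0.053, -0.999, 0.0], [-0.0, -0.0, -1.0]]
ft_force: [-0.9, 0.3, 0.2]
grip_width: 0.0853
gripper_force: 0.7
```

jog_arm(
  hand=[0.0854,0.0854,0.0854,0.0854,0.0854],
  travel=[
    [0.001,0,0],
    [0.001,0,0],
    [0.001,0,0],
    [0.001,0,0],
    [0.001,0,0],
  ],
  yaw=[0,0,0,0,0],
)

```text
time_s: 15.45
position: [0.6542, 0.0361, 0.0158]
tool_rot: [[0.999, 0.053, -0.001], [0.053, -0.999, -0.0], [-0.001, 0.0, -1.0]]
ft_force: [-5.0, 0.2, 3.0]
grip_width: 0.0851
gripper_force: 2.6
```

jog_arm(
  hand=[0.0854,0.0854,0.0854,0.0854,0.0854],
  travel=[
    [0.0005,0,0],
    [0.0005,0,0],
    [0.0005,0,0],
    [0.0005,0,0],
    [0,0,0],
  ],
  yaw=[0,0,0,0,0],
)

```text
time_s: 16.08
position: [0.6543, 0.0362, 0.0158]
tool_rot: [[0.999, 0.054, -0.006], [0.054, -0.999, -0.0], [-0.006, -0.0, -1.0]]
ft_force: [-12.6, -1.8, 7.0]
grip_width: 0.0856
gripper_force: 6.3
```

Firm contact: x has stopped and the force is up to 12 N, so the batten is against the fence. Now back off and look.

jog_arm(
  hand=[0.0854,0.0854,0.0854,0.0854,0.0854],
  travel=[
    [-0.006,0,0],
    [-0.02,-0.001,0],
    [-0.025,-0.002,0],
    [-0.02,0,0.05],
    [-0.04,0,0.06],
  ],
  yaw=[0,0,0,0,0],
)

```text
time_s: 16.7
position: [0.5507, 0.033, 0.119]
tool_rot: [[0.999, 0.052, 0.001], [0.052, -0.999, 0.0], [0.001, 0.0, -1.0]]
ft_force: [1.1, 0.4, 0.4]
grip_width: 0.085
gripper_force: 0.0
```

jog_arm(
  hand=[0.0854,0.0854,0.0854,0.0854,0.0854],
  travel=[
    [-0.05,0,0.02],
    [-0.05,0,0],
    [-0.04,0,0],
    [0,0,0],
    [0,0,0],
  ],
  yaw=[0,0,0,0,0],
)

```text
time_s: 17.32
position: [0.4119, 0.033, 0.1383]
tool_rot: [[0.999, 0.052, 0.002], [0.052, -0.999, -0.0], [0.002, 0.001, -1.0]]
ft_force: [0.5, -0.9, -0.5]
grip_width: 0.0849
gripper_force: 0.0
```

```bash
python3 - <<'E'
from h import *
save('top','top5.png',(250,135,400,245),5); o=env.observe(); print(o['position'],o['ft_force'])
E
```

```text
[0.41203089 0.03298791 0.13815117] [0.07828743 0.90028741 0.09724503]
```

View pics/top5.png

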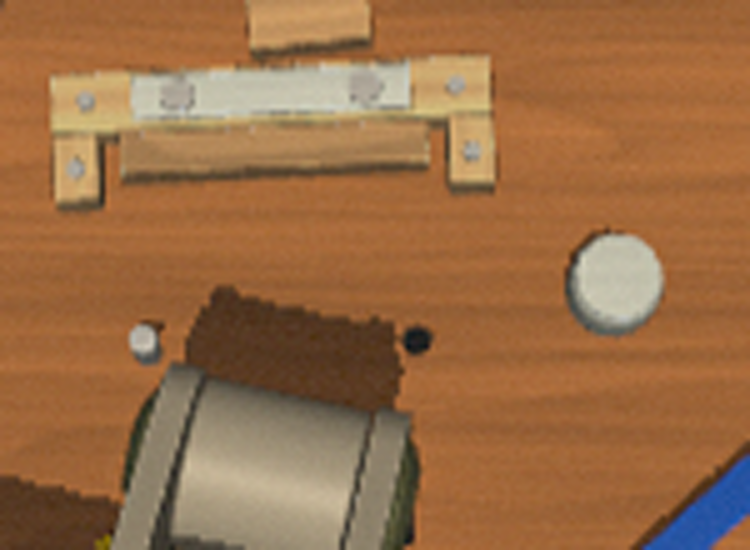

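The batten lies flush along the fence, with ends at 120 and 430 between the stops at 100 and 449. It is parallel to the fence, and the tin and offcut haven't moved.

```bash
python3 -c "
from rig import env
print(env.close_job())"
```

```text
the job is handed in; nothing more can be done
None
```

The batten lies flat against the back fence between the two end stops, the fingers are clear of it, and I handed the job in at about 17 s; the hand-in returned no verdict.

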